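# Reset the timer tester and hold its bayonet test connector home

### The job

Get the grey bench tester ready for the next timer: press its red reset plunger all the way down to its stop and let it spring back up. Then grip the black knurled collar, turn it clockwise (seen from above) while pushing lightly until its hidden keyway drops over the pin, push it fully home against its spring and keep holding it there: the program finishes with the gripper still holding the collar pushed home. Leave the other things on the bench where they are.

Things in the scene. Friction and masses are not known exactly. Their poses are not given: they have to be found in the camera images.
- tester: grey bench tester, a box 110 x 210 x 50 mm (x, y, z) fixed on the bench, aluminium front panel with a dark window on its -x side. Origin: centre of its underside; x to its back, y along its length, z up. On its top stand the collar (axis at x = 0, y = -62 mm) and, lower, the reset plunger (x = 0, y = +66 mm); a flange 62 mm wide, 5 mm high lies under the collar
- plunger (a joint): travel of the reset plunger in m: 0 is up, 0.012 is fully down on its stop. A spring lifts it: about 3 N at the top, 7 N at the stop; it comes back up by itself
- plunger_top (a point): centre of the top of the red plunger head, a mushroom 28 mm across and 10 mm high on a thin stem; the top is 38 mm above the tester's top when up and goes straight down
- collar: black knurled collar, a closed cylinder, diameter 50 mm, height 34 mm. Origin: on its axis, centre of its underside; this frame moves up and down with the collar, does not turn with it and stays parallel to the tester's axes. The underside is 20 mm above the tester's top when the collar is up, 10 mm when fully home (10 mm travel). A spring lifts it: about 3 N when up, 7 N fully home
- collar_top (a point): centre of the collar's flat top, 34 mm above its underside, moving up and down with it. Inside, out of sight, a lip meets the cross pin after 1.5 mm of travel unless the keyway stands over the pin; pushing harder does not help. The keyway drops in within about 0.12 rad either side of the pin; if it catches on the edge half-way, a little more turning frees it
- collar_foot (a point): fixed point on the collar's axis at the height of the tester's top. To reach the pin, the collar must turn clockwise, seen from above, by 0.35 to 1.25 rad from its start, different every time; it then hardly turns. It turns with about 0.03 N m of friction, stays where it is left, and has end stops 0.8 rad past the pin
- timer_a: plug-in panel timer, 47 x 84 x 48 mm, lying loose to the right of the tester; bystander; origin at the centre of its underside
- timer_b: a second such timer; bystander; origin at the centre of its underside
- timer_c: a third such timer; bystander; origin at the centre of its underside
- tape_roll: roll of green masking tape, 105 mm across, 21 mm high, lying flat; bystander; origin at the centre of its underside
- carrier_asm: light carrier plate with a timer clipped upright in it, 68 x 128 x 81 mm, to the left; bystander; origin at the centre of its underside
- carrier_dark: bare satin steel bezel plate, 118 x 76 x 14 mm; bystander; origin at the centre of its underside
- screwdriver: screwdriver with a black and red handle, 28 x 185 x 26 mm, lying to the left; bystander; origin at the centre of its underside

How it is judged (in metres and radians):
On the way, in this order (a step that is already met when the one before it is completed fails the run):
1. the reset plunger is pressed down to its stop (value of joint plunger above 0.0105 m), for 0.1 s.
2. the reset plunger has come back up (value of joint plunger below 0.002 m), for 0.1 s.
3. the collar has dropped over the pin and is fully home (z of collar in the frame of tester below 0.0615 m), for 0.2 s.
At the end, for the whole second after the job is handed in: the collar is held fully home by the gripper (its underside within 1.5 mm of its lowest place, 10 mm above the tester's top; the fingers bear on it with more than 3 N) and the reset plunger is up again (within 2 mm) (z of collar in the frame of tester below 0.0615 m and contact force between the fingers and collar above 3 N and value of joint plunger below 0.002 m); the arm keeps its last pose, push and grip.
It fails at once if a bystander (timer, tape roll, carrier, bezel plate or screwdriver) is shifted by more than 20 mm (distance of any of timer_a, timer_b, timer_c, tape_roll, carrier_asm, carrier_dark, screwdriver from where it was at the start of the episode above 0.02 m).
It also fails if it takes over 64 s, if anything falls off the work surface, if the arm or the gripper's body presses on something with over 40 N, if the wrist force passes 120 N, or if a joint passes its speed limit or range.

### The arm

A 7-joint arm with a two-finger parallel gripper is mounted at the origin on a cart in front of the work surface, level with it; the furniture and walls round the work are solid. World frame = base frame: x ahead of the robot, y to its left, z up, the work surface at z = 0. Lengths are in m, angles in degrees, forces in N, time in s.
With the tool pointing down it reaches from about 0.425 to 0.875 m from the base axis. Payload 4.7 kg.
Tool frame: the origin (TCP) lies between the finger pads; the fingertips stand env.finger_overhang ahead of it and the grasp point (between the pads) lies 5 mm behind it (env.finger_overhang is the distance from the TCP to the fingertips, in m); z points along the fingers, y is the line along which they close (so a half turn about z gives the same grasp; the last joint's range is limited). The gripper opens to 87 mm and grips with 3 to 60 N. Pads are 19 mm wide; open, the fingers measure 117 mm over their backs; the gripper's body (75 mm by 190 mm) begins 51 mm behind the grasp point.
Start: joints at [69.964, 18.392, -4.016, 83.108, 1.295, 78.541, -3.26], TCP at [0.231, -0.607, 0.237] pointing down, gripper open.
Joint ranges: [-163.93, 163.93], [-17.29, 119.83], [-79.2, 71.16], [3.27, 140.29], [-89.18, 269.18], [5.43, 117.66], [-154.24, 154.24]. Speed limits (degrees/s): [147.25, 147.25, 180, 180, 180, 180, 180].

### API

Orientations are given as [roll, pitch, yaw] about the fixed x, y, z axes, in that order (R = Rz(yaw) Ry(pitch) Rx(roll)).
In Python, from cell import telemetry, eyes, env, models gives the robot as it stands. The module is installed in compiled form; this text tells all that it offers.
- The arm moves only by the tool drive_tool, never from a script. Its arguments are lists of equal length, an entry for each row: "angular": the turn, a rotation vector about the tool's x, y, z in rad, a list of three; "delta_pos": the shift along the tool's x, y, z in cm, a list of three; "gripper": the finger opening in cm, from 0 to 8.7. A call has 1 to 20 rows; each row shifts and turns the commanded pose from where the row before left it, along the tool's axes as they then stand; what a row does not reach is not made up. A row lasts 1/10 s, in which the tool goes at most 50 mm and 8.59 degrees, less where a joint would pass 70% of its speed; a pose out of reach is approached as far as the arm can. A call with a gripper value outside its range is refused whole. The fingers move at their own pace and stop on an object; "squeeze" is the grip in N (left out, the last holds). Time passes only in rows, so rows that do not move let the fingers close. It gives the time, the measured TCP pose, the force, the opening and the grip force at its end, in the units of the state.
- telemetry.get_obs(): the state, without advancing time (a new reading comes with each control period).
- eyes.read_camera(name): name is "scene" or "top"; returns a dict with "pixels" (420x560x3 uint8, red, green, blue), "mtx" (3x3 intrinsics, pixels), "D" ([k1, k2, p1, p2, k3] as OpenCV has them; the pictures are not rectified), "origin" and "orientation" of the camera in the world. Camera axes: x right, y down, z forward; pixel columns grow to the right and rows downward; lengths in m; the calibration is good to about 2 mm. A picture is of the moment at which its call begins. There is no depth.
- env.sign_off(): hands the job in; it is judged then, once.
Trained networks look in a picture, given as the dict that the camera call returned (one of the last four; its "shot" number tells which), for a name from the list of things; names that differ only in an ending like _2 or _b are one class to them, and where a whole thing is asked for, a point or a joint stands for the part that bears it (a point fixed in the world has none). Each returns a list of dicts, best first, with "p" (0 to 1); they miss things now and then, are a little off and sometimes report something else, mostly with a low value. They report only what shows in the picture. A call takes as long as a camera call.
- models.search_frame(picture, target): "centre" ([column, row] in pixels, amid what is visible of it).
- models.cut_out(picture, target): "pixels" (420x560 bool, what is visible of it) and "centre" ([column, row] in pixels, amid what is visible of it).
The state is a dict: "time_s": time; "qpos": joint angles; "joint_velocities": joint speeds; "effort": joint torques, N m; "tool_pos": TCP position; "tool_rot": TCP orientation; "force": force on the tool from outside, world axes, zero at the start; "wrist_torque": the same for the moment, N m; "grip_width": finger opening in m; "grasp_force": force on a finger pad.
Only numpy, scipy, OpenCV 4.12 (cv2) and the standard library are available. Lean on these libraries where they do the work, as an engineer would, in place of code of your own. Each camera call takes 0.05 s, during which the arm holds its last target. There are 200 camera calls.

## Working session

There is one attempt and no reset: what is moved stays moved. The work goes in short steps, Python scripts to look and compute and a tool call to move; the robot and the scene stay as the last step left them, time stands still between calls to the robot, and variables do not carry over. Pictures are saved under pics/ and viewed, at most 10 in all, crops included, and the job is handed in when it is done.

Besides the shell and the picture viewer there is one more tool, called after ">>>" as name(argument=value, ...), one argument or row to a line, values as JSON. drive_tool: Moves the arm, as the interface text tells. Its arguments: {"type":"object","properties":{"angular":{"type":"array","items":{"type":"array","items":{"type":"number"}}},"delta_pos":{"type":"array","items":{"type":"array","items":{"type":"number"}}},"gripper":{"type":"array","items":{"type":"number"}},"squeeze":{"type":"number"}},"required":["angular","delta_pos","gripper"]}

```bash
mkdir -p pics
cat > h.py <<'E'
import numpy as np,cv2
from cell import telemetry,eyes,env,models
from scipy.spatial.transform import Rotation as R
def cam(n): return eyes.read_camera(n)
def rot(o):
    o=np.array(o,float)
    if o.shape==(3,3): return o
    return R.from_euler('xyz',o,degrees=True).as_matrix()
def ray(p,uv):
    q=cv2.undistortPoints(np.array([[uv]],float),np.array(p['mtx']),np.array(p['D']))[0,0]
    d=rot(p['orientation'])@np.array([q[0],q[1],1]); return np.array(p['origin'],float),d
def atz(p,uv,z):
    o,d=ray(p,uv); return o+d*(z-o[2])/d[2]
def tri(rs):
    A=0;b=0
    for o,d in rs:
        d=d/np.linalg.norm(d);P=np.eye(3)-np.outer(d,d);A=A+P;b=b+P@o
    return np.linalg.solve(A,b)
E
python3 - <<'E'
from h import *
print(telemetry.get_obs(),env.finger_overhang)
ps=[cam(n) for n in('scene','top')]
for n,p in zip(('scene','top'),ps):
    print(n,p['origin'],p['orientation'],p['mtx'],p['D'])
    cv2.imwrite(f'pics/{n}0.png',p['pixels'][...,::-1])
    for t in('tester','plunger_top','collar','collar_top'):
        print(t,[(np.round(r['centre'],1).tolist(),round(r['p'],2)) for r in models.search_frame(p,t)[:3]])
E
```

```text
{'time_s': 0.0, 'qpos': array([69.96351957, 18.44021312, -4.01690158, 83.17345003,  1.29422438,
       78.54084502, -3.26208545]), 'joint_velocities': array([ 0.03998927, -0.03203998, -0.00057271,  0.01870914,  0.02761119,
       -0.05664945,  0.0430218 ]), 'effort': array([-9.14632728e-04, -4.91288280e+01, -4.04120665e-01, -3.12534535e+01,
       -6.41111028e-02,  4.37076890e-02,  1.39880594e-04]), 'tool_pos': array([ 0.23107772, -0.60698484,  0.23546132]), 'tool_rot': array([-1.79890696e+02,  4.48631126e-03,  2.08452622e+01]), 'force': array([-0.95830664,  0.88040642,  0.15010227]), 'wrist_torque': array([-0.02576995, -0.03528353,  0.021238  ]), 'grasp_force': 0.0, 'grip_width': 0.0868681663399719} 0.014
scene [-0.33155686  1.00222373  1.16118299] [-129.55416194    0.94745413 -140.0442828 ] [[492.87303644   0.         271.79035542]
 [  0.         492.87303644 215.67049194]
 [  0.           0.           1.        ]] [-0.02412605  0.          0.          0.          0.        ]
tester [([295.7, 212.7], 0.83)]
plunger_top []
collar [([308.3, 198.0], 0.51), ([305.9, 161.8], 0.22)]
collar_top [([308.9, 195.4], 0.54), ([305.5, 165.0], 0.42)]
top [0.30578041 0.04254623 1.58360663] [-170.61208899   -1.26428388  -89.09938757] [[542.81673787   0.         277.5210539 ]
 [  0.         542.81673787 211.426083  ]
 [  0.           0.           1.        ]] [-0.07044759  0.          0.          0.          0.        ]
tester [([317.1, 229.6], 0.72), ([295.5, 214.2], 0.39)]
plunger_top [([295.3, 215.9], 0.52)]
collar [([334.5, 240.8], 0.85)]
collar_top [([337.8, 240.5], 0.69), ([404.7, 212.5], 0.39)]
```

Run:
```python
import cv2
a=cv2.imread('pics/scene0.png');b=cv2.imread('pics/top0.png')
cv2.imwrite('pics/s1.png',cv2.resize(a[80:300,160:450],None,fx=2.7,fy=2.7,interpolation=cv2.INTER_CUBIC))
```

```text
(no output)
```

View pics/top0.png

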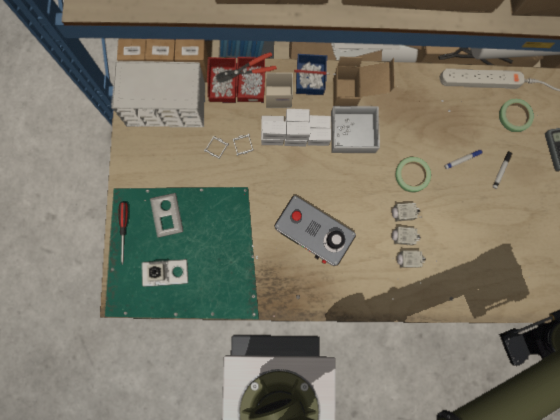

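View pics/s1.png

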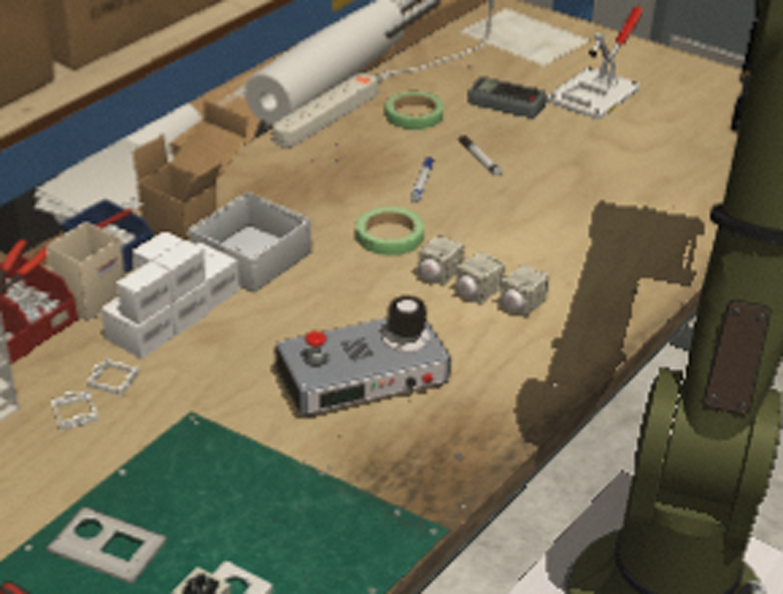

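The top view shows the tester at about (315,230), the red plunger head at (296,216) and the collar at (335,240). In the scene view the plunger head is near (277,206) and the collar's white cap near (310,192).

Run:
```python
from h import *
ps={n:cam(n) for n in('scene','top')}
def blob(p,c,f,r=12):
    c=np.array(c,int);im=p['pixels'].astype(int)
    s=im[c[1]-r:c[1]+r+1,c[0]-r:c[0]+r+1];m=f(s);ys,xs=np.nonzero(m)
    return np.array([xs.mean()+c[0]-r,ys.mean()+c[1]-r]),m.sum()
red=lambda s:(s[...,0]>110)&(s[...,1]<80)
wh=lambda s:s.min(-1)>185
def rep(f,cs,cz,rr):
    b={n:blob(ps[n],cs[n],f,rr) for n in cs};print(b)
    t=tri([ray(ps[n],b[n][0]) for n in b]);print('tri',t,{n:atz(ps[n],b[n][0],cz) for n in b})
    return t
P=rep(red,{'scene':(277,205),'top':(296,216)},.085,9)
C=rep(wh,{'scene':(310,192),'top':(335,240)},.104,5)
for n in ps:
    for t in('collar','plunger_top','tester'):
        for r in models.cut_out(ps[n],t)[:2]:
            ys,xs=np.nonzero(r['pixels']);print(n,t,r['p'],r['centre'],len(xs),xs.min(),xs.max(),ys.min(),ys.max())
            if n=='top' and t=='tester': print(cv2.minAreaRect(np.c_[xs,ys].astype(np.float32)))
d=P-C;print(np.linalg.norm(d[:2]),np.degrees(np.arctan2(d[1],d[0])))
```

```text
{'scene': (array([276.47058824, 205.02941176]), np.int64(34)), 'top': (array([296.15492958, 215.54929577]), np.int64(71))}
tri [ 0.54291365 -0.03904074  0.0865701 ] {'scene': array([ 0.54391756, -0.04071182,  0.085     ]), 'top': array([ 0.54341647, -0.03894937,  0.085     ])}
{'scene': (array([310.5, 193. ]), np.int64(14)), 'top': (array([nan, nan]), np.int64(0))}
tri [nan nan nan] {'scene': array([ 0.47793196, -0.15142254,  0.104     ]), 'top': array([nan, nan, nan])}
scene collar 0.7 [309.5, 198.0] 201 302 317 189 204
scene plunger_top 0.52 [279.0, 206.0] 43 273 280 202 209
scene tester 0.67 [292.8, 212.4] 1706 262 325 190 233
top collar 0.66 [336.1, 239.6] 272 326 344 231 249
top tester 0.75 [315.8, 231.0] 2980 275 354 196 265
((314.3052673339844, 231.55178833007812), (75.65379333496094, 41.52691650390625), 32.82853698730469)
nan nan<stdin>:6: RuntimeWarning: Mean of empty slice.
  ret = ret.dtype.type(ret / rcount)
```

```bash
cat >> h.py <<'E'
def delta(target):  # world target TCP -> shift in tool axes, cm
    s=telemetry.get_obs();return rot(s['tool_rot']).T@(np.array(target)-s['tool_pos'])*100
E
python3 - <<'E'
from h import *
p=cam('top');s=cam('scene')
im=p['pixels'][225:258,318:352].astype(int).sum(-1)
dark=(im<190).astype(np.uint8)
for n,q,w in(('top',p,(318,225,352,258)),('scene',s,(295,182,325,212))):
    g=cv2.resize(q['pixels'][w[1]:w[3],w[0]:w[2]],None,fx=9,fy=9,interpolation=cv2.INTER_NEAREST)
    cv2.imwrite(f'pics/{n}_c.png',g[...,::-1])
a=cv2.imread('pics/top_c.png');b=cv2.imread('pics/scene_c.png');h=max(a.shape[0],b.shape[0])
pad=lambda x:cv2.copyMakeBorder(x,0,h-x.shape[0],0,0,cv2.BORDER_CONSTANT)
cv2.imwrite('pics/c.png',np.hstack([pad(a),pad(b)]))
print(atz(p,(335.5,240),.104),delta([.543,-.040,.2]))
E
```

```text
[ 0.47443442 -0.14689558  0.104     ] [ 49.32782536 -41.93956264   3.65027654]
```

View pics/c.png

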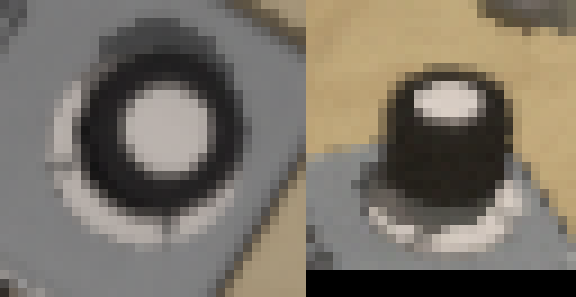

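The crop shows the collar's cap centred at about (335.9,238.9) in the top view and (310.4,192.7) in the scene view.

Run:
```python
from h import *
p=cam('top');s=cam('scene')
T=tri([ray(p,(335.9,238.9)),ray(s,(310.4,192.7))]);P=tri([ray(p,(296.15,215.55)),ray(s,(276.5,205.0))])
print(T,P,np.linalg.norm((P-T)[:2]),atz(p,(335.9,238.9),.104),atz(s,(310.4,192.7),.104))
```

```text
[ 0.47654515 -0.1477781   0.10816807] [ 0.54284422 -0.0390457   0.08674003] 0.12735109754217624 [ 0.47749472 -0.148003    0.104     ] [ 0.47926729 -0.15263014  0.104     ]
```

>>> drive_tool(
  angular=[
    [0,0,0],
    [0,0,0],
    [0,0,0],
    [0,0,0],
    [0,0,0],
    [0,0,0],
    [0,0,0],
    [0,0,0],
    [0,0,0],
    [0,0,0],
    [0,0,0],
    [0,0,0],
    [0,0,0],
    [0,0,0],
    [0,0,0],
    [0,0,0],
    [0,0,0],
    [0,0,0],
  ],
  delta_pos=[
    [2,-1.7,0],
    [3,-2.6,0],
    [3,-2.6,0],
    [3,-2.6,0],
    [3,-2.6,0],
    [3,-2.6,0],
    [3,-2.6,0],
    [3,-2.6,0],
    [3,-2.6,0],
    [3,-2.6,0],
    [3,-2.6,0],
    [3,-2.6,0],
    [3,-2.6,0],
    [3,-2.6,0],
    [3,-2.6,0],
    [3,-2.6,1.5],
    [2.3,-1.5,2],
    [0,0,0],
  ],
  gripper=[8.7,0,0,0,0,0,0,0,0,0,0,0,0,0,0,0,0,0],
)

```text
time_s: 2.9
tool_pos: [0.5417, -0.0327, 0.1993]
tool_rot: [-179.8, 0.1, 21.3]
force: [-0.3, -0.1, -0.1]
grip_width: 0.0007
grasp_force: 0.0
```

>>> drive_tool(
  angular=[
    [0,0,0],
    [0,0,0],
    [0,0,0],
    [0,0,0],
    [0,0,0],
  ],
  delta_pos=[
    [-0.2,0.7,1.5],
    [0,0,2.5],
    [0,0,2.5],
    [0,0,1.8],
    [0,0,0],
  ],
  gripper=[0,0,0,0,0],
)

```text
time_s: 3.4
tool_pos: [0.5398, -0.0477, 0.1157]
tool_rot: [-179.9, 0.3, 20.7]
force: [0.2, 0.3, -0.2]
grip_width: 0.0004
grasp_force: 0.0
```

Run:
```python
from h import *
a=cam('scene')['pixels'][150:260,220:360];b=cam('top')['pixels'][175:275,250:370]
f=lambda x:cv2.resize(x,(400,int(400*x.shape[0]/x.shape[1])),interpolation=cv2.INTER_CUBIC)
a,b=f(a),f(b);h=min(len(a),len(b))
cv2.imwrite('pics/p1.png',np.hstack([a[:h],b[:h]])[...,::-1])
```

```text
(no output)
```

View pics/p1.png

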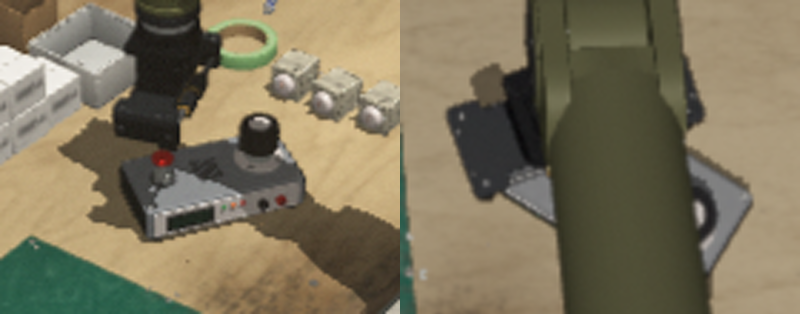

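The scene view shows the closed fingertips just above and slightly right of the red head (crop 170,145 vs 162,157). This matches the measured offset of about 8 mm.

>>> drive_tool(
  angular=[
    [0,0,0],
    [0,0,0],
    [0,0,0],
    [0,0,0],
  ],
  delta_pos=[
    [0.5,-0.6,0],
    [0,0,0.7],
    [0,0,0.6],
    [0,0,0],
  ],
  gripper=[0,0,0,0],
)

```text
time_s: 3.9
tool_pos: [0.5451, -0.0374, 0.1052]
tool_rot: [-180.0, -0.0, 20.9]
force: [-0.3, 0.6, 1.3]
grip_width: 0.0004
grasp_force: 1.3
```

>>> drive_tool(
  angular=[
    [0,0,0],
    [0,0,0],
    [0,0,0],
    [0,0,0],
  ],
  delta_pos=[
    [-0.1,0.2,0.4],
    [0,0,0.4],
    [0,0,0.3],
    [0,0,0],
  ],
  gripper=[0,0,0,0],
)

```text
time_s: 4.3
tool_pos: [0.5454, -0.0392, 0.0948]
tool_rot: [-180.0, -0.1, 20.9]
force: [-0.3, 2.3, 6.4]
grip_width: 0.0005
grasp_force: 3.0
```

>>> drive_tool(
  angular=[
    [0,0,0],
    [0,0,0],
    [0,0,0],
  ],
  delta_pos=[
    [0,0,0.2],
    [0,0,0],
    [0,0,0],
  ],
  gripper=[0,0,0],
)

```text
time_s: 4.6
tool_pos: [0.5454, -0.0392, 0.0932]
tool_rot: [180.0, -0.1, 20.9]
force: [-0.6, 2.7, 6.9]
grip_width: 0.0003
grasp_force: 3.4
```

>>> drive_tool(
  angular=[
    [0,0,0],
    [0,0,0],
    [0,0,0],
  ],
  delta_pos=[
    [0,0,0.2],
    [0,0,0],
    [0,0,0],
  ],
  gripper=[0,0,0],
)

```text
time_s: 4.9
tool_pos: [0.5456, -0.0392, 0.093]
tool_rot: [179.9, -0.1, 20.9]
force: [-5.1, 3.0, 18.7]
grip_width: 0.0004
grasp_force: 9.0
```

>>> drive_tool(
  angular=[
    [0,0,0],
    [0,0,0],
    [0,0,0],
  ],
  delta_pos=[
    [0,0,0.2],
    [0,0,0],
    [0,0,0],
  ],
  gripper=[0,0,0],
)

```text
time_s: 5.2
tool_pos: [0.5457, -0.0392, 0.0929]
tool_rot: [179.9, -0.0, 20.9]
force: [-8.9, 2.9, 29.4]
grip_width: 0.0003
grasp_force: 14.8
```

>>> drive_tool(
  angular=[
    [0,0,0],
    [0,0,0],
    [0,0,0],
    [0,0,0],
    [0,0,0],
    [0,0,0],
    [0,0,0],
    [0,0,0],
    [0,0,0],
    [0,0,0],
    [0,0,0],
  ],
  delta_pos=[
    [0,0,-1],
    [0,0,-2],
    [0,0,-2],
    [0,0,-1.5],
    [-2,1.6,0],
    [-2,1.6,0],
    [-2,1.6,0],
    [-2,1.6,0],
    [-2.2,1.4,0],
    [0,0,0],
    [0,0,0],
  ],
  gripper=[0,0,0,0,8.7,8.7,8.7,8.7,8.7,8.7,8.7],
)

```text
time_s: 6.3
tool_pos: [0.4768, -0.1494, 0.1533]
tool_rot: [-180.0, 0.0, 20.7]
force: [-0.0, -0.0, -0.0]
grip_width: 0.0486
grasp_force: 0.0
```

Run:
```python
from h import *
s=telemetry.get_obs();print(s['qpos'],s['tool_pos'],s['tool_rot'])
p=cam('scene')
print(models.search_frame(p,'plunger_top')[:2])
a=p['pixels'][130:260,210:380]
cv2.imwrite('pics/p2.png',cv2.resize(a,None,fx=4,fy=4,interpolation=cv2.INTER_CUBIC)[...,::-1])
```

```text
[ 42.73441601   5.17953905 -29.57572588 109.30651217   2.7975453
  66.23846217 -57.12554459] [ 0.47676981 -0.14944103  0.1532592 ] [-1.79989973e+02  2.62816245e-02  2.07444312e+01]
[]
```

View pics/p2.png

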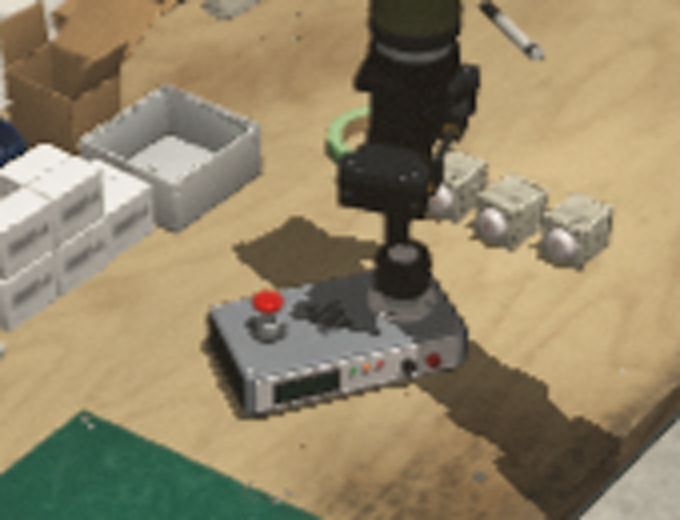

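The plunger is up again at crop (267,301), and the gripper stands over the collar. Next I turn the wrist back to leave room for the clockwise turn.

>>> drive_tool(
  angular=[
    [0,0,-0.14],
    [0,0,-0.14],
    [0,0,-0.14],
    [0,0,-0.14],
    [0,0,-0.14],
    [0,0,-0.14],
    [0,0,-0.14],
    [0,0,-0.14],
    [0,0,-0.14],
    [0,0,0],
    [0,0,0],
    [0,0,0],
  ],
  delta_pos=[
    [0,0,0],
    [0,0,0],
    [0,0,0],
    [0,0,0],
    [0,0,0],
    [0,0,0],
    [0,0,0],
    [0,0,0],
    [0,0,0],
    [0,0,0],
    [0,0,0],
    [0,0,0],
  ],
  gripper=[8.7,8.7,8.7,8.7,8.7,8.7,8.7,8.7,8.7,8.7,8.7,8.7],
)

```text
time_s: 7.6
tool_pos: [0.4774, -0.1485, 0.1535]
tool_rot: [180.0, -0.0, 93.0]
force: [-0.5, -0.5, 0.5]
grip_width: 0.0872
grasp_force: 0.0
```

>>> drive_tool(
  angular=[
    [0,0,0],
    [0,0,0],
    [0,0,0],
    [0,0,0],
    [0,0,0],
  ],
  delta_pos=[
    [0,0,1.5],
    [0,0,2],
    [0,0,1.5],
    [0,0,1.2],
    [0,0,0],
  ],
  gripper=[8.7,8.7,8.7,8.7,8.7],
)

```text
time_s: 8.1
tool_pos: [0.4761, -0.1485, 0.09]
tool_rot: [-179.8, -0.1, 93.0]
force: [0.4, 0.4, -0.2]
grip_width: 0.0868
grasp_force: 0.0
```

>>> drive_tool(
  angular=[
    [0,0,0],
    [0,0,0],
    [0,0,0],
    [0,0,0],
    [0,0,0],
    [0,0,0],
    [0,0,0],
    [0,0,0],
  ],
  delta_pos=[
    [0,0,0],
    [0,0,0],
    [0,0,0],
    [0,0,0],
    [0,0,0],
    [0,0,0],
    [0,0,0],
    [0,0,0],
  ],
  gripper=[7,6,5.5,5,4.8,4.6,4.6,4.6],
  squeeze=5,
)

```text
time_s: 8.9
tool_pos: [0.4775, -0.149, 0.0917]
tool_rot: [180.0, 0.0, 93.0]
force: [-0.3, 0.3, 0.9]
grip_width: 0.0501
grasp_force: 5.0
```

>>> drive_tool(
  angular=[
    [0,0,0],
    [0,0,0],
    [0,0,0],
    [0,0,0],
    [0,0,0],
  ],
  delta_pos=[
    [0,0,0],
    [0,0,0],
    [0,0,0.1],
    [0,0,0.1],
    [0,0,0],
  ],
  gripper=[4.5,4.5,4.5,4.5,4.5],
  squeeze=25,
)

```text
time_s: 9.4
tool_pos: [0.4774, -0.149, 0.09]
tool_rot: [180.0, 0.0, 93.0]
force: [-1.1, -0.7, 5.9]
grip_width: 0.0494
grasp_force: 25.0
```

>>> drive_tool(
  angular=[
    [0,0,0.1],
    [0,0,0.1],
    [0,0,0.08],
    [0,0,0],
  ],
  delta_pos=[
    [0,0,0],
    [0,0,0],
    [0,0,0],
    [0,0,0],
  ],
  gripper=[4.5,4.5,4.5,4.5],
)

```text
time_s: 9.8
tool_pos: [0.4772, -0.149, 0.0897]
tool_rot: [-180.0, 0.0, 77.0]
force: [-0.0, -0.0, 4.4]
grip_width: 0.0496
grasp_force: 25.0
```

>>> drive_tool(
  angular=[
    [0,0,0],
    [0,0,0],
  ],
  delta_pos=[
    [0,0,0.1],
    [0,0,0],
  ],
  gripper=[4.5,4.5],
)

```text
time_s: 10.0
tool_pos: [0.4772, -0.149, 0.0886]
tool_rot: [-180.0, 0.0, 77.1]
force: [-1.5, 0.7, 4.5]
grip_width: 0.049
grasp_force: 25.0
```

>>> drive_tool(
  angular=[
    [0,0,0.1],
    [0,0,0],
  ],
  delta_pos=[
    [0,0,0],
    [0,0,0],
  ],
  gripper=[4.5,4.5],
)

```text
time_s: 10.2
tool_pos: [0.4771, -0.149, 0.0885]
tool_rot: [-180.0, 0.0, 71.3]
force: [-1.6, 0.1, 3.8]
grip_width: 0.0495
grasp_force: 25.0
```

>>> drive_tool(
  angular=[
    [0,0,0.1],
    [0,0,0],
  ],
  delta_pos=[
    [0,0,0],
    [0,0,0],
  ],
  gripper=[4.5,4.5],
)

```text
time_s: 10.4
tool_pos: [0.477, -0.1489, 0.0885]
tool_rot: [-180.0, 0.0, 65.7]
force: [-0.4, -0.1, 2.9]
grip_width: 0.0493
grasp_force: 25.0
```

>>> drive_tool(
  angular=[
    [0,0,0.1],
    [0,0,0],
  ],
  delta_pos=[
    [0,0,0],
    [0,0,0],
  ],
  gripper=[4.5,4.5],
)

```text
time_s: 10.6
tool_pos: [0.4769, -0.1489, 0.0884]
tool_rot: [-180.0, 0.0, 60.0]
force: [-2.5, 1.2, 4.3]
grip_width: 0.049
grasp_force: 25.0
```

>>> drive_tool(
  angular=[
    [0,0,0],
    [0,0,0],
  ],
  delta_pos=[
    [0,0,0.15],
    [0,0,0],
  ],
  gripper=[4.5,4.5],
)

```text
time_s: 10.8
tool_pos: [0.4769, -0.1489, 0.0868]
tool_rot: [-180.0, 0.0, 60.0]
force: [-2.1, 0.6, 4.9]
grip_width: 0.0491
grasp_force: 25.0
```

Run:
```python
from h import *
s=telemetry.get_obs();print(s['wrist_torque'],s['force'],s['tool_pos'],s['qpos'][6])
p=cam('scene')
cv2.imwrite('pics/p3.png',cv2.resize(p['pixels'][160:235,270:350],None,fx=7,fy=7,interpolation=cv2.INTER_CUBIC)[...,::-1])
```

```text
[0.11533889 0.44053882 0.05022286] [-2.10631452  0.64804015  4.88734317] [ 0.47692067 -0.14886213  0.08678875] -20.36047651454853
```

View pics/p3.png

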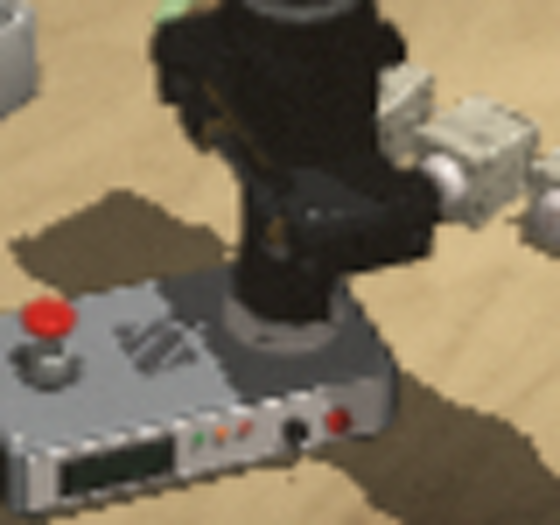

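The picture shows the fingers round the collar at crop (290,285), low over the flange, with the plunger up at (48,318). The force follows the spring line (4.9 N at about 5 mm), so the keyway seems to have dropped in. I'll push on.

>>> drive_tool(
  angular=[
    [0,0,0],
    [0,0,0],
    [0,0,0],
  ],
  delta_pos=[
    [0,0,0.2],
    [0,0,0.1],
    [0,0,0],
  ],
  gripper=[4.5,4.5,4.5],
)

```text
time_s: 11.15
tool_pos: [0.4769, -0.1489, 0.084]
tool_rot: [-180.0, 0.0, 59.9]
force: [-2.7, 0.4, 6.6]
grip_width: 0.0494
grasp_force: 25.0
```

>>> drive_tool(
  angular=[
    [0,0,0],
    [0,0,0],
    [0,0,0],
  ],
  delta_pos=[
    [0,0,0.2],
    [0,0,0],
    [0,0,0],
  ],
  gripper=[4.5,4.5,4.5],
)

```text
time_s: 11.45
tool_pos: [0.477, -0.1489, 0.0822]
tool_rot: [-180.0, 0.0, 59.9]
force: [-3.9, 0.3, 7.1]
grip_width: 0.0495
grasp_force: 25.0
```

>>> drive_tool(
  angular=[
    [0,0,0],
    [0,0,0],
    [0,0,0],
  ],
  delta_pos=[
    [0,0,0.15],
    [0,0,0],
    [0,0,0],
  ],
  gripper=[4.5,4.5,4.5],
)

```text
time_s: 11.75
tool_pos: [0.477, -0.1489, 0.0816]
tool_rot: [-180.0, 0.0, 59.9]
force: [-5.3, 2.2, 13.4]
grip_width: 0.0494
grasp_force: 25.0
```

>>> drive_tool(
  angular=[
    [0,0,0],
    [0,0,0],
    [0,0,0],
    [0,0,0],
    [0,0,0],
  ],
  delta_pos=[
    [0,0,0],
    [0,0,0],
    [0,0,0.05],
    [0,0,0],
    [0,0,0],
  ],
  gripper=[4.5,4.5,4.5,4.5,4.5],
  squeeze=40,
)

```text
time_s: 12.25
tool_pos: [0.477, -0.1489, 0.0815]
tool_rot: [-180.0, 0.1, 59.9]
force: [-6.4, 1.2, 15.7]
grip_width: 0.0493
grasp_force: 40.0
```

Run:
```python
from h import *
p=cam('scene');s=telemetry.get_obs();print(s['force'],s['tool_pos'],s['wrist_torque'])
cv2.imwrite('pics/p4.png',cv2.resize(p['pixels'][160:235,270:350],None,fx=7,fy=7,interpolation=cv2.INTER_CUBIC)[...,::-1])
```

```text
[-5.90335355  1.683746   16.53461772] [ 0.47702614 -0.14893379  0.081547  ] [0.42928958 1.46356374 0.05463695]
```

View pics/p4.png

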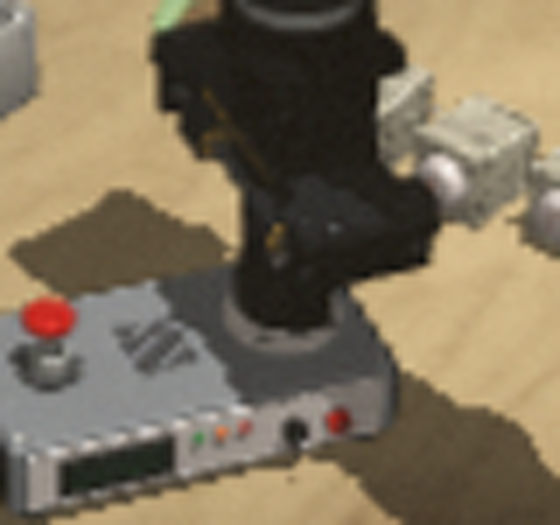

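The collar is lower and still gripped at crop (285,295), and the plunger is up at (48,318). Travel is 10.1 mm and the force rose at the end, so the collar is home. The fingertips are still about 10 mm above the flange, so that stop is the collar's own.

```bash
python3 -c "
from cell import env
print(env.sign_off())"
```

```text
the job is handed in; nothing more can be done
None
```

I pressed the plunger to its stop and it sprang back up; the collar then dropped over the pin and is held fully home with a 40 N grip. The job is handed in, but no verdict came back.

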